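# Read a stone sample in the slotted light box

### The arm

A 6-joint arm with a two-finger parallel gripper is mounted at the origin on the work surface. World frame = base frame: x ahead of the robot, y to its left, z up, the work surface at z = 0. Lengths are in mm, angles in degrees, forces in N, time in s.
With the tool pointing down it reaches from about 300 to 850 mm from the base axis. Payload 4.2 kg.
Tool frame: the origin (TCP) lies at the very end of the fingers, on their centre line; the grasp point (between the pads) lies 19 mm behind it (env.grip_depth is the distance from the TCP to the grasp point, in mm); y points along the fingers, z is the direction in which the jaws open and shut, and the axes are right-handed (so a half turn about y gives the same grasp; the last joint's range is limited). The gripper opens to 91 mm and grips with 3 to 60 N. Pads are 32 mm wide; open, the fingers measure 118 mm over their backs; the gripper's body (76 mm by 178 mm) begins 60 mm behind the grasp point.
Start: joints at [71.333, 18.312, 89.639, -0, 72.044, -1.146], TCP at [173.11, 548.34, 213.976] pointing down, gripper open.
Joint ranges: [-177.97, 177.97], [-48.28, 115.42], [12.27, 149.76], [-77.06, 257.06], [2.81, 150.46], [-146.56, 146.56]. Speed limits (degrees/s): [147.25, 147.25, 180, 180, 180, 180].

### API

Orientations are given as [roll, pitch, yaw] about the fixed x, y, z axes, in that order (R = Rz(yaw) Ry(pitch) Rx(roll)).
In Python, from workcell import state, imaging, job, env gives the robot as it stands.
- The arm moves only by the shell command python3 -m pendant 'ROWS' [FORCE]. ROWS is JSON, a list of rows, each an object with "delta_pos": the shift along the tool's x, y, z in cm, a list of three; "twist": the turn, a rotation vector about the tool's x, y, z in degrees, a list of three; "grip": the opening in per cent of the stroke, from 0 (shut) to 100 (fully open). In form: [{"delta_pos": [tx, ty, tz], "twist": [wx, wy, wz], "grip": grip}, ...]. A call has exactly 5 rows; each row is the pose to reach, as a shift and turn from the pose commanded when the call began, along the tool's axes at that moment; what a row does not reach only later rows make up. A row lasts 1/10 s, in which the tool goes at most 50 mm and 8.59 degrees, less where a joint would pass 70% of its speed; a pose out of reach is approached as far as the arm can. A call with a gripper value outside its range is refused whole. The fingers move at their own pace and stop on an object; FORCE is the grip in N (left out, the last holds). Time passes only in rows, so rows that repeat a pose let the fingers close, or fill a call up. It gives the time, the measured TCP pose, the force and the opening at its end, in the units of the state.
- state(): the state, without advancing time (a new reading comes with each control period).
- imaging.grab_frame(name): name is "side" or "top" or "wrist"; returns (picture, depth): 400x640x3 uint8, red, green, blue; 400x640 float32, mm along the optical axis (not along the pixel's ray), 0 where there is no reading.
- imaging.camera_info(name): a dict with "fx", "fy", "cx", "cy" (pixels), "R" (3x3) and "t" (3): a world point X has camera coordinates R X + t. Camera axes: x right, y down, z forward; pixel columns grow to the right and rows downward; lengths in mm; the calibration is good to about 2 mm. The wrist camera is an equidistant fisheye: a pixel r from the principal point sees the ray r / f radians off the axis. A picture is of the moment at which its call begins: read the wrist's pose just before it. camera_info takes no time and is no camera call; for the wrist camera it gives the pose at the moment of the call.
- job.job_done(): hands the job in, once; it reports no verdict.
The state is a dict: "time_s": time; "qpos": joint angles; "qvel": joint speeds; "effort": joint torques, N m; "ee_pos": TCP position; "ee_rot": TCP orientation; "force": force on the tool from outside, world axes, zero at the start; "torque": the same for the moment, N m; "gripper_width": finger opening in mm.
Only numpy, scipy, OpenCV 4.12 (cv2) and the standard library are available. Lean on these libraries where they do the work, as an engineer would, in place of code of your own. Each camera call takes 0.05 s, during which the arm holds its last target.

### The job

Get the sample reader ready by pressing its three keys fully down one at a time, first the round one (lamp), then the square one (zero), then the narrow bar (read), letting each come up before the next. Then take the flat stone slip by its wooden grip out of the rack, ease its blade down through the narrow slot in the reader's lid without forcing it, and finish while still holding it there, upright, with well over half of the stone blade below the lid's top but the wooden grip held clear above the lid, not resting on or pressing against the reader; leave the other things on the bench where they are.

Things in the scene. Friction and masses are not known exactly. Their poses are not given: they have to be found in the camera images.
- slip: the sample slip, loose, about 0.12 kg: a flat stone blade 12 mm thick (along its x), 36 mm wide (y), 80 mm long (z), its lowest 5 mm stepped in to 8 x 32 mm; above it a rectangular wooden grip 28 mm (x) x 40 mm (y) x 45 mm high. Origin at the centre of the blade's lower end, z up along the slip; the grip spans z 80 to 125 mm. Stands upright in the rack, its lower end 10 mm above the bench and its grip wholly above the rack
- slip_grip (a point): point on the slip's axis inside the wooden grip, 105 mm above the blade's lower end, 25 mm above the grip's underside; axes as the slip's; grasp across the 28 mm (x) sides
- rack: fixed wooden rack 70 mm (x) x 160 mm (y) x 60 mm high, origin at the centre of its underside; the slip stands in a slot 14 x 38 mm, 50 mm deep, 40 mm to its -y side, the round core in a hole 40 mm to its +y side
- reader: fixed sample reader, a grey box 150 mm (x) x 170 mm (y) x 120 mm high with clear windows front and back and a dark flat lid 12 mm thick; origin at the centre of its underside. Hollow below the lid, inner floor 12 mm above the bench
- slot (a point): centre of the slot in the reader's lid, at the lid's top face (120 mm above the bench); the slot goes through the 12 mm lid, 14 mm along x and 38 mm along y (2 mm more than the slip's blade each way) with a 3 mm bevel round its mouth. Axes as the reader's, z up; either way round of the slip fits
- key_round (a joint): joint of the round key: 0 up, grows to 0.006 m when fully down; light spring, begins to move at 1.5 N, fully down at 5 N, comes back up by itself
- key_round_top (a point): centre of the top of the round key cap (28 mm across); white cap standing 12 mm out of its black collar 46 x 56 x 6 mm on the key panel; top 43 mm above the bench; pressed straight down, travel 6 mm
- key_square (a joint): joint of the square key: 0 up, grows to 0.006 m when fully down; light spring, begins to move at 1.5 N, fully down at 5 N, comes back up by itself
- key_square_top (a point): centre of the top of the square key cap (26 x 26 mm); white cap standing 12 mm out of its black collar 46 x 56 x 6 mm on the key panel; top 43 mm above the bench; pressed straight down, travel 6 mm
- key_bar (a joint): joint of the bar key: 0 up, grows to 0.006 m when fully down; light spring, begins to move at 1.5 N, fully down at 5 N, comes back up by itself
- key_bar_top (a point): centre of the top of the bar key cap (12 mm along the panel's length, 42 mm across it); white cap standing 12 mm out of its black collar 46 x 56 x 6 mm on the key panel; top 43 mm above the bench; pressed straight down, travel 6 mm
- panel: fixed low grey key panel 210 mm (x) x 90 mm (y) x 25 mm high, origin at the centre of its underside; the three keys sit in a row along its x, 62 mm apart, in an order that changes
- core: bystander: round stone core 30 mm across, 95 mm long, standing in the rack beside the slip, its top 105 mm above the bench; origin at its lower end
- mallet: bystander: round mallet standing on its black head, 96 mm across, wooden handle up, 210 mm high; origin under its centre
- rule: bystander: folded wooden rule 210 mm (y) x 16 x 16 mm lying flat; origin under its centre
- fragment: bystander: carved stone fragment 90 x 70 x 69 mm; origin under its centre
- jar: bystander: closed glass jar 60 mm across, 85 mm high; origin under its centre

How it is judged:
By the outcome, as a careful person would: the job done as asked, in the order asked, and still so for the second after the job is handed in, while the arm keeps its last pose, push and grip.
It also fails if it takes over 72 s, if anything falls off the work surface, if the arm or the gripper's body presses on something with over 40 N, if the wrist force passes 120 N, or if a joint passes its speed limit or range.

## Working session

There is one attempt and no reset: what is moved stays moved. The work goes in short steps, Python scripts to look and compute and a shell command to move; the robot and the scene stay as the last step left them, time stands still between calls to the robot, and variables do not carry over. Pictures are saved under pics/ and viewed, and the job is handed in when it is done.

```bash
mkdir -p pics; ls
python3 - <<'E'
from workcell import state, imaging, job, env
import cv2, numpy as np
print(state())
for n in ["top","side","wrist"]:
    i=imaging.camera_info(n); print(n,i)
    p,d=imaging.grab_frame(n)
    cv2.imwrite(f"pics/{n}0.png",p[:,:,::-1]); np.save(f"{n}0.npy",d)
E
```

```text
pics
{'time_s': 0.0, 'qpos': array([ 7.13337959e+01,  1.83486512e+01,  8.97050306e+01, -2.55951915e-03,
        7.20438229e+01, -1.14626171e+00]), 'qvel': array([-0.01606119,  0.08412758, -0.11948613,  0.04058948, -0.04656026,
        0.02011468]), 'effort': array([ 7.60489529e-04, -4.12457585e+01, -2.31973600e+01,  7.26847770e-02,
        4.56997321e-02, -1.29340501e-04]), 'ee_pos': array([172.95325615, 547.84940727, 213.15957364]), 'ee_rot': array([-9.00975339e+01, -4.82464927e-04, -1.75191509e+01]), 'force': array([ 0.4299935 , -0.54340291,  0.28751976]), 'torque': array([-0.07305678,  0.02617783, -0.0082235 ]), 'gripper_width': 91.10695140416415}
top {'fx': 379.25330358317376, 'fy': 379.25330358317376, 'cx': 317.7653488964844, 'cy': 195.9728876467887, 'R': array([[ 0.00931118, -0.9998093 ,  0.01716566],
       [-0.9842893 , -0.01219081, -0.17614184],
       [ 0.17631752, -0.01525589, -0.98421511]]), 't': array([ 55.58961937, 598.48234059, 936.56653136])}
side {'fx': 412.67210560144395, 'fy': 412.67210560144395, 'cx': 317.47242338366704, 'cy': 201.9119044270106, 'R': array([[-0.9820862 , -0.18710537, -0.0223222 ],
       [-0.08034542,  0.52295639, -0.84856421],
       [ 0.17044446, -0.83156972, -0.52862131]]), 't': array([ 582.1965057 ,   96.21490145, 1239.15977953])}
wrist {'fx': 309.70691628693146, 'fy': 309.70691628693146, 'cx': 317.1296302257739, 'cy': 197.93718181074206, 'R': array([[ 0.30143418,  0.95348541, -0.00173574],
       [ 0.92228719, -0.29110835,  0.25424844],
       [ 0.24191689, -0.07824002, -0.96713738]]), 't': array([-575.0183834 ,  -29.58356575,  390.25305634])}
```

View pics/top0.png

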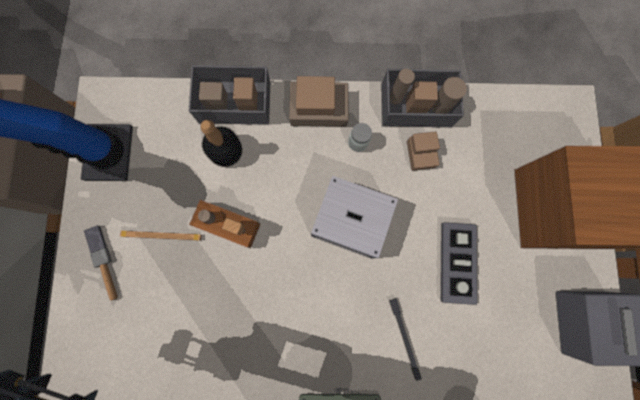

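View pics/side0.png

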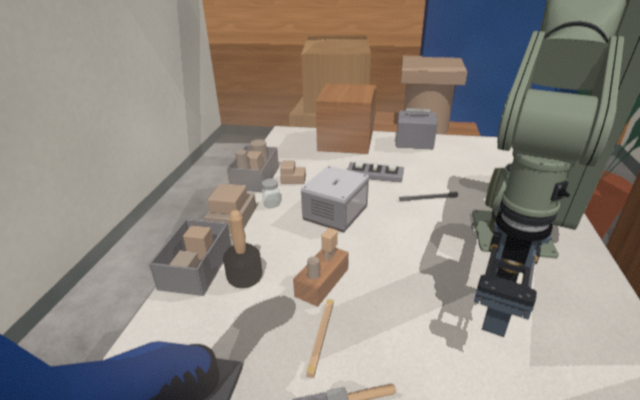

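View pics/wrist0.png

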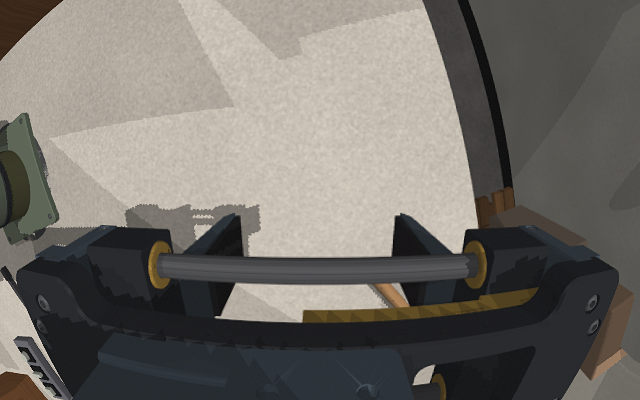

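Top view: keys at about (461,239) square, (461,263) bar and (461,287) round. The reader slot is at (354,215), the slip grip at about (232,226), the core at (207,214). Next I'll enlarge these areas.

```bash
cat > h.py <<'E'
import numpy as np, cv2
from workcell import state, imaging, env
from scipy.spatial.transform import Rotation as Ro
def ray(cam,u,v,fish=False):
    i=cam; x=(u-i['cx'])/i['fx']; y=(v-i['cy'])/i['fy']
    if fish:
        r=np.hypot(x,y); s=np.sin(r)/r if r>1e-9 else 1; d=np.array([x*s,y*s,np.cos(r)])
    else: d=np.array([x,y,1.])
    R=np.array(i['R']);t=np.array(i['t'])
    return -R.T@t, R.T@d
def atz(cam,u,v,z,fish=False):
    c,d=ray(cam,u,v,fish); return c+d*(z-c[2])/d[2]
def proj(cam,X,fish=False):
    c=np.array(cam['R'])@np.array(X,float)+cam['t']
    if fish:
        r=np.hypot(c[0],c[1]); th=np.arctan2(r,c[2]); k=th/r if r>1e-9 else 0
        return np.array([cam['fx']*k*c[0]+cam['cx'],cam['fy']*k*c[1]+cam['cy']])
    return np.array([cam['fx']*c[0]/c[2]+cam['cx'],cam['fy']*c[1]/c[2]+cam['cy']])
def crop(img,x0,y0,x1,y1,k,name):
    cv2.imwrite(name,cv2.resize(img[y0:y1,x0:x1],None,fx=k,fy=k,interpolation=cv2.INTER_CUBIC))
E
python3 - <<'E'
from h import *
p=cv2.imread('pics/top0.png')
a=cv2.resize(p[195:255,180:270],None,fx=8,fy=8,interpolation=cv2.INTER_CUBIC)[:, :720]
cv2.imwrite('pics/c_rack.png',a)
crop(p,300,170,410,265,6,'pics/c_reader.png')
crop(p,430,215,490,310,6,'pics/c_panel.png')
E
```

```text
(no output)
```

View pics/c_rack.png

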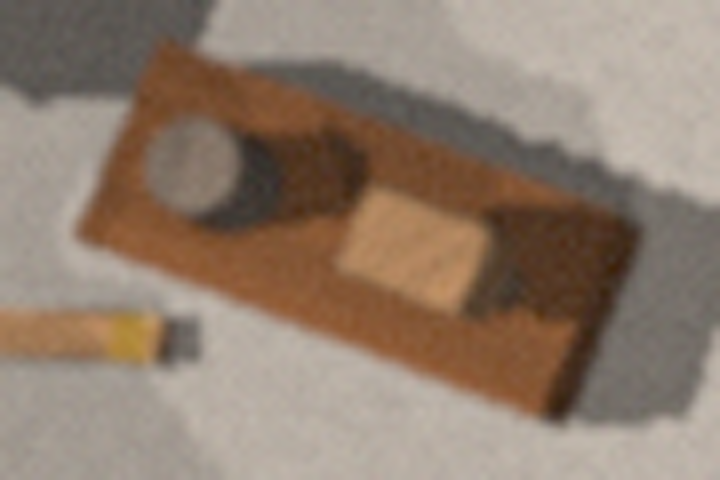

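View pics/c_reader.png

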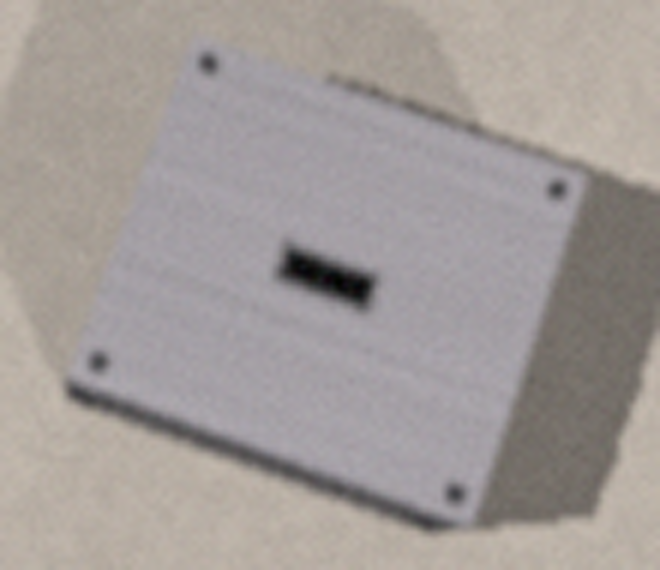

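View pics/c_panel.png

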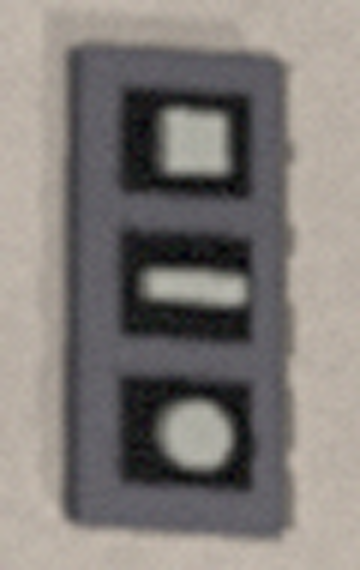

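Run:
```python
from h import *
c=imaging.camera_info('top')
def w(X,Y,x0,y0,k,z): return atz(c,x0+(X+.5)/k-.5,y0+(Y+.5)/k-.5,z)
def ang(a,b): d=(b-a)[:2]; return np.degrees(np.arctan2(d[1],d[0])), np.hypot(*d)
np.set_printoptions(precision=1,suppress=True)
g=[w(X,Y,180,195,8,135) for X,Y in [(378,187),(495,222),(465,315),(338,268)]]
print('grip',np.mean(g,0),ang(g[0],g[1]),ang(g[3],g[2]),ang(g[0],g[3]),ang(g[1],g[2]))
co=w(195,166,180,195,8,105); print('core',co, 'core->grip',ang(co,np.mean(g,0)))
r=[w(X,Y,180,195,8,60) for X,Y in [(165,42),(640,222),(565,420),(80,235)]]
print('rack',np.mean(r,0),ang(r[0],r[1]),ang(r[3],r[2]),ang(r[0],r[3]))
s=[w(X,Y,300,170,6,120) for X,Y in [(208,63),(557,189),(456,494),(98,362)]]
print('lid',np.mean(s,0),ang(s[0],s[1]),ang(s[3],s[2]),ang(s[0],s[3]),ang(s[1],s[2]))
print('slot',w(328,277,300,170,6,120))
k=[w(195,y,430,215,6,43) for y in (142,287,434)]
print('keys sq,bar,round',k,ang(k[0],k[2]))
for X,u,v in ((co,207,214),(np.mean(g,0),232,226)): pass
m=atz(c,208,127,210);print('mallet top',m)
```

```text
grip [510.1 264.  135. ] (np.float64(-105.9623091738024), np.float64(36.15880703594104)) (np.float64(-109.4816234259335), np.float64(39.97228744682449)) (np.float64(156.46335938539463), np.float64(26.135851931275834)) (np.float64(164.62973260449195), np.float64(28.363021797697204))
core [537.2 339.4 105. ] core->grip (np.float64(-109.77742227195837), np.float64(80.10593530075373))
rack [523.3 298.2  60. ] (np.float64(-110.04534131553007), np.float64(164.26457535548664)) (np.float64(-109.98617315136119), np.float64(165.9018937997809)) (np.float64(159.8620535332967), np.float64(66.49013890164808))
lid [539.3 -26.  120. ] (np.float64(-109.59075568675864), np.float64(150.2686883189315)) (np.float64(-109.62038902987615), np.float64(150.79073707396418)) (np.float64(160.38544393071217), np.float64(130.00422747522782)) (np.float64(160.61538910325865), np.float64(130.08304709163625))
slot [538.5 -25.2 120. ]
keys sq,bar,round [array([ 492.6, -314.3,   43. ]), array([ 430.7, -310.7,   43. ]), array([ 369.3, -307.1,   43. ])] (np.float64(176.67303591879556), np.float64(123.50508178043023))
mallet top [724.1 312.8 210. ]
```

```bash
cat > go.py <<'E'
import sys
from h import *
def go(x,y,z,yaw=None):
    s=state(); p=s['ee_pos']; r=np.radians(s['ee_rot'][2])
    d=(np.array([x,y,z])-p)/10
    dx=d[0]*np.cos(r)+d[1]*np.sin(r); dz=-d[0]*np.sin(r)+d[1]*np.cos(r)
    print('t',round(s['time_s'],2),'pos',p.round(1),'rot',s['ee_rot'].round(2),'F',s['force'].round(1),'w',round(s['gripper_width'],1))
    print('delta_pos',np.round([dx,-d[2],dz],2),'twist_y',None if yaw is None else round(s['ee_rot'][2]-yaw,1), 'dist',np.linalg.norm(d).round(1))
if __name__=='__main__': go(*map(float,sys.argv[1:]))
E
python3 go.py 350 380 230 -109.9
```

```text
t 0.15 pos [173.  548.  213.3] rot [-90.08   0.   -17.52] F [0.9 0.4 0.1] w 91.2
delta_pos [ 21.94  -1.67 -10.69] twist_y 92.4 dist 24.5
```

```bash
python3 -m pendant '[{"delta_pos":[4.4,-0.3,-2.1],"twist":[0,7,0],"grip":0},{"delta_pos":[8.8,-0.7,-4.2],"twist":[0,14,0],"grip":0},{"delta_pos":[13.2,-1,-6.4],"twist":[0,21,0],"grip":0},{"delta_pos":[17.6,-1.3,-8.5],"twist":[0,28,0],"grip":0},{"delta_pos":[21.9,-1.7,-10.7],"twist":[0,35,0],"grip":0}]' 20; python3 go.py 410 150 200 -109.9
```

```text
time_s: 0.65
ee_pos: [350.7, 378.8, 230.8]
ee_rot: [-90.0, -0.0, -52.8]
force: [0.1, 0.4, 0.0]
gripper_width: 54.0
t 0.65 pos [350.7 378.8 230.8] rot [-90.02  -0.   -52.79] F [0.1 0.4 0. ] w 54.0
delta_pos [21.8   3.08 -9.12] twist_y 57.1 dist 23.8
```

```bash
python3 -m pendant '[{"delta_pos":[4.4,0,-1.8],"twist":[0,8,0],"grip":0},{"delta_pos":[8.8,0,-3.6],"twist":[0,16,0],"grip":0},{"delta_pos":[13.2,0,-5.4],"twist":[0,24,0],"grip":0},{"delta_pos":[17.6,0,-7.3],"twist":[0,32,0],"grip":0},{"delta_pos":[21.8,0,-9.1],"twist":[0,40,0],"grip":0}]' 20; python3 go.py 390 -90 220 -109.9
```

```text
time_s: 1.15
ee_pos: [410.1, 150.0, 230.9]
ee_rot: [-90.0, -0.0, -92.8]
force: [0.9, -0.0, -0.1]
gripper_width: 14.4
t 1.15 pos [410.1 150.  230.9] rot [-90.    -0.   -92.85] F [ 0.9 -0.  -0.1] w 14.4
delta_pos [24.07  1.09 -0.82] twist_y 17.1 dist 24.1
```

```bash
python3 -m pendant '[{"delta_pos":[4.8,0,-0.2],"twist":[0,3.4,0],"grip":0},{"delta_pos":[9.6,0,-0.4],"twist":[0,6.8,0],"grip":0},{"delta_pos":[14.4,0,-0.5],"twist":[0,10.2,0],"grip":0},{"delta_pos":[19.2,0,-0.7],"twist":[0,13.6,0],"grip":0},{"delta_pos":[24,0,-0.8],"twist":[0,17,0],"grip":0}]' 20; python3 go.py 369.3 -307.1 110 -109.9
```

```text
time_s: 1.65
ee_pos: [390.9, -89.2, 231.0]
ee_rot: [-90.0, 0.0, -109.7]
force: [0.2, -0.4, -0.2]
gripper_width: 0.7
t 1.65 pos [390.9 -89.2 231. ] rot [-8.9980e+01  1.0000e-02 -1.0965e+02] F [ 0.2 -0.4 -0.2] w 0.7
delta_pos [21.25 12.1   5.3 ] twist_y 0.2 dist 25.0
```

```bash
python3 -m pendant '[{"delta_pos":[4.3,2.4,1.1],"twist":[0,0,0],"grip":0},{"delta_pos":[8.5,4.8,2.1],"twist":[0,0,0],"grip":0},{"delta_pos":[12.8,7.2,3.2],"twist":[0,0,0],"grip":0},{"delta_pos":[17,9.6,4.2],"twist":[0,0,0],"grip":0},{"delta_pos":[21.3,12,5.3],"twist":[0,0.2,0],"grip":0}]' 20; python3 go.py 369.3 -307.1 45 -109.9
python3 - <<'E'
from h import *
c=imaging.camera_info('wrist'); p,d=imaging.grab_frame('wrist'); cv2.imwrite('pics/w1.png',p[:,:,::-1])
for X in ((369.3,-307.1,43),(430.7,-310.7,43),(492.6,-314.3,43)): print(proj(c,X,True).round(1))
E
```

```text
time_s: 2.15
ee_pos: [369.7, -307.1, 110.1]
ee_rot: [-90.0, 0.0, -109.8]
force: [0.8, -0.1, -0.3]
gripper_width: 0.6
t 2.15 pos [ 369.7 -307.1  110.1] rot [-9.0000e+01  2.0000e-02 -1.0976e+02] F [ 0.8 -0.1 -0.3] w 0.6
delta_pos [ 0.01  6.51 -0.04] twist_y 0.1 dist 6.5
[315.3 210. ]
[388.8 189. ]
[457.4 169. ]
```

View pics/w1.png

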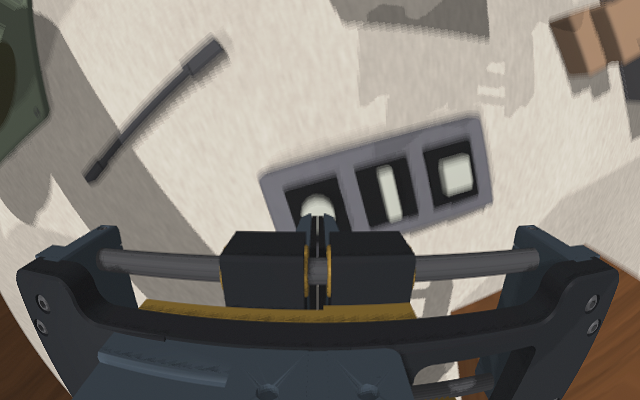

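The wrist view shows the closed fingertips over the round key (317,210). The bar is at (390,193) and the square key at (456,174), which is within a few mm of my predictions. Pressing the round key now.

```bash
python3 -m pendant '[{"delta_pos":[0,3.5,0],"twist":[0,0,0],"grip":0},{"delta_pos":[0,6,0],"twist":[0,0,0],"grip":0},{"delta_pos":[0,6.8,0],"twist":[0,0,0],"grip":0},{"delta_pos":[0,7.2,0],"twist":[0,0,0],"grip":0},{"delta_pos":[0,7.4,0],"twist":[0,0,0],"grip":0}]' 20; python3 go.py 369.3 -307.1 36
```

```text
time_s: 2.7
ee_pos: [370.2, -305.0, 37.7]
ee_rot: [-90.0, 0.0, -109.7]
force: [-3.7, 1.7, 4.4]
gripper_width: 0.3
t 2.7 pos [ 370.2 -305.    37.7] rot [-9.004e+01  2.000e-02 -1.097e+02] F [-3.7  1.7  4.4] w 0.3
delta_pos [ 0.23  0.17 -0.02] twist_y None dist 0.3
```

```bash
python3 -m pendant '[{"delta_pos":[0,0.2,0],"twist":[0,0,0],"grip":0},{"delta_pos":[0,0.3,0],"twist":[0,0,0],"grip":0},{"delta_pos":[0,0.4,0],"twist":[0,0,0],"grip":0},{"delta_pos":[0,0.4,0],"twist":[0,0,0],"grip":0},{"delta_pos":[0,0.4,0],"twist":[0,0,0],"grip":0}]' 20; python3 go.py 369.3 -307.1 36
```

```text
time_s: 3.2
ee_pos: [370.5, -305.2, 36.9]
ee_rot: [-89.9, -0.0, -109.7]
force: [-7.2, 6.6, 27.1]
gripper_width: 0.3
t 3.2 pos [ 370.5 -305.2   36.9] rot [-8.9930e+01 -3.0000e-02 -1.0969e+02] F [-7.2  6.6 27.1] w 0.3
delta_pos [ 0.22  0.09 -0.04] twist_y None dist 0.2
```

```bash
python3 -m pendant '[{"delta_pos":[0,-2,0],"twist":[0,0,0],"grip":0},{"delta_pos":[0,-4.3,0],"twist":[0,0,0],"grip":0},{"delta_pos":[-1,-4.3,4],"twist":[0,0,0],"grip":0},{"delta_pos":[-2.3,-4.3,8],"twist":[0,0,0],"grip":0},{"delta_pos":[-3.5,-4.3,11.8],"twist":[0,0,0],"grip":0}]' 20; python3 go.py 492.6 -314.3 37
python3 - <<'E'
from h import *
p,d=imaging.grab_frame('wrist'); cv2.imwrite('pics/w2.png',p[:,:,::-1])
E
```

```text
time_s: 3.7
ee_pos: [496.4, -313.0, 78.2]
ee_rot: [-89.7, -0.1, -109.7]
force: [-0.2, 0.0, -0.4]
gripper_width: 0.6
t 3.7 pos [ 496.4 -313.    78.2] rot [-8.9690e+01 -6.0000e-02 -1.0972e+02] F [-0.2  0.  -0.4] w 0.6
delta_pos [ 0.25  4.12 -0.31] twist_y None dist 4.1
```

View pics/w2.png

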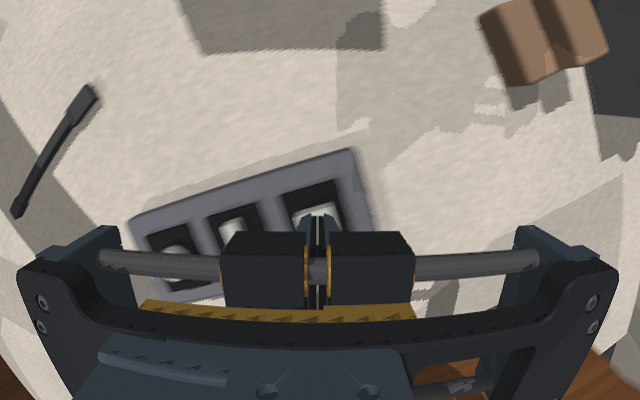

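```bash
python3 -m pendant '[{"delta_pos":[0.1,1,0],"twist":[0,0,0],"grip":0},{"delta_pos":[0.1,3,0],"twist":[0,0,0],"grip":0},{"delta_pos":[0.1,3.6,0],"twist":[0,0,0],"grip":0},{"delta_pos":[0.1,4,0],"twist":[0,0,0],"grip":0},{"delta_pos":[0.1,4.2,0],"twist":[0,0,0],"grip":0}]' 20;  python3 -m pendant '[{"delta_pos":[0,0,0],"twist":[0,0,0],"grip":0},{"delta_pos":[0,0.05,0],"twist":[0,0,0],"grip":0},{"delta_pos":[0,0.05,0],"twist":[0,0,0],"grip":0},{"delta_pos":[0,0.05,0],"twist":[0,0,0],"grip":0},{"delta_pos":[0,0.05,0],"twist":[0,0,0],"grip":0}]' 20; python3 go.py 492.6 -314.3 37
```

```text
time_s: 4.25
ee_pos: [491.7, -312.7, 36.9]
ee_rot: [-90.1, 0.0, -109.8]
force: [-7.7, 7.0, 27.5]
gripper_width: 0.7
time_s: 4.75
ee_pos: [491.7, -312.7, 37.1]
ee_rot: [-90.0, 0.0, -109.8]
force: [-5.4, 5.2, 18.7]
gripper_width: 0.5
t 4.75 pos [ 491.7 -312.7   37.1] rot [-9.0030e+01  3.0000e-02 -1.0976e+02] F [-5.4  5.2 18.7] w 0.5
delta_pos [0.12 0.01 0.14] twist_y None dist 0.2
```

```bash
python3 -m pendant '[{"delta_pos":[0,-2,0],"twist":[0,0,0],"grip":0},{"delta_pos":[0,-4.2,0],"twist":[0,0,0],"grip":0},{"delta_pos":[0.8,-4.2,-3],"twist":[0,0,0],"grip":0},{"delta_pos":[1.7,-4.2,-5.9],"twist":[0,0,0],"grip":0},{"delta_pos":[1.7,-4.2,-5.9],"twist":[0,0,0],"grip":0}]' 20; python3 go.py 430.7 -310.7 37
python3 - <<'E'
from h import *
p,d=imaging.grab_frame('wrist'); crop(p[:,:,::-1],200,120,440,300,3,'pics/w3.png')
E
```

```text
time_s: 5.25
ee_pos: [427.4, -308.3, 76.0]
ee_rot: [-90.2, 0.0, -109.8]
force: [0.6, 0.3, -0.2]
gripper_width: 0.6
t 5.25 pos [ 427.4 -308.3   76. ] rot [-9.0200e+01  3.0000e-02 -1.0982e+02] F [ 0.6  0.3 -0.2] w 0.6
delta_pos [0.11 3.9  0.39] twist_y None dist 3.9
```

View pics/w3.png

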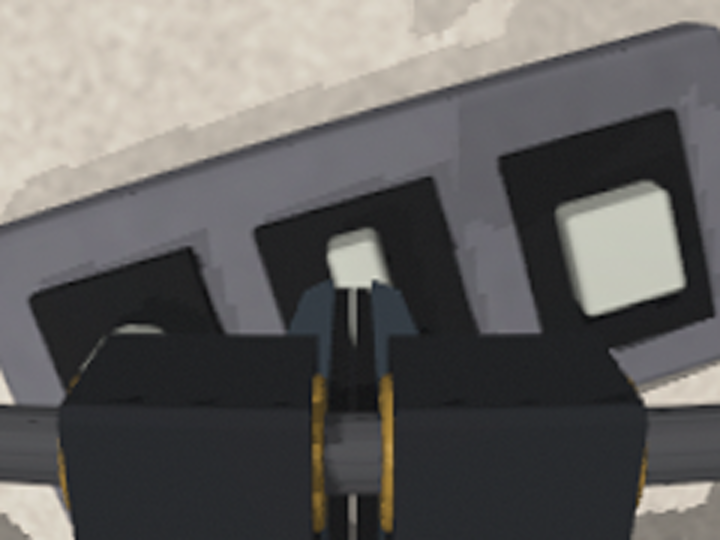

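The fingertips are lined up over the bar (crop 355,260), and the square key has come back up. Pressing the bar.

```bash
python3 -m pendant '[{"delta_pos":[0.05,1,0.1],"twist":[0,0,0],"grip":0},{"delta_pos":[0.1,3,0.1],"twist":[0,0,0],"grip":0},{"delta_pos":[0.1,3.6,0.1],"twist":[0,0,0],"grip":0},{"delta_pos":[0.1,4,0.1],"twist":[0,0,0],"grip":0},{"delta_pos":[0.1,4.2,0.1],"twist":[0,0,0],"grip":0}]' 20;  python3 -m pendant '[{"delta_pos":[0,0,0],"twist":[0,0,0],"grip":0},{"delta_pos":[0,0.05,0],"twist":[0,0,0],"grip":0},{"delta_pos":[0,0.05,0],"twist":[0,0,0],"grip":0},{"delta_pos":[0,0.05,0],"twist":[0,0,0],"grip":0},{"delta_pos":[0,0.05,0],"twist":[0,0,0],"grip":0}]' 20; python3 go.py 430.7 -310.7 37
```

```text
time_s: 5.8
ee_pos: [432.8, -310.9, 36.7]
ee_rot: [-90.0, -0.0, -109.7]
force: [-9.2, 5.4, 38.0]
gripper_width: 0.4
time_s: 6.3
ee_pos: [432.8, -310.8, 36.9]
ee_rot: [-89.9, -0.0, -109.7]
force: [-7.1, 4.9, 29.0]
gripper_width: 0.1
t 6.3 pos [ 432.8 -310.8   36.9] rot [-8.9930e+01 -3.0000e-02 -1.0969e+02] F [-7.1  4.9 29. ] w 0.1
delta_pos [ 0.06 -0.01 -0.2 ] twist_y None dist 0.2
```

```bash
python3 -m pendant '[{"delta_pos":[0,-3,0],"twist":[0,0,0],"grip":0},{"delta_pos":[0,-7,0],"twist":[0,0,0],"grip":0},{"delta_pos":[0,-12,0],"twist":[0,0,0],"grip":20},{"delta_pos":[-2,-16,0],"twist":[0,0,0],"grip":40},{"delta_pos":[-6,-18.5,0],"twist":[0,0,0],"grip":60}]' 20; python3 go.py 470 -90 220 -109.6
```

```text
time_s: 6.8
ee_pos: [454.0, -255.8, 221.6]
ee_rot: [-89.7, -0.1, -109.9]
force: [1.9, -0.3, 0.6]
gripper_width: 21.7
t 6.8 pos [ 454.  -255.8  221.6] rot [-8.9680e+01 -9.0000e-02 -1.0991e+02] F [ 1.9 -0.3  0.6] w 21.7
delta_pos [-16.14   0.16  -4.14] twist_y -0.3 dist 16.7
```

```bash
python3 -m pendant '[{"delta_pos":[-3.2,0,-0.8],"twist":[0,0,0],"grip":100},{"delta_pos":[-6.4,0,-1.6],"twist":[0,0,0],"grip":100},{"delta_pos":[-9.6,0,-2.5],"twist":[0,0,0],"grip":100},{"delta_pos":[-12.8,0,-3.3],"twist":[0,0,0],"grip":100},{"delta_pos":[-16.1,0,-4.1],"twist":[0,-0.3,0],"grip":100}]' 20; python3 -m pendant '[{"delta_pos":[-2,0,2],"twist":[0,0,0],"grip":100},{"delta_pos":[-3.3,0,4],"twist":[0,0,0],"grip":100},{"delta_pos":[-3.3,0,5],"twist":[0,0,0],"grip":100},{"delta_pos":[-3.3,0,5],"twist":[0,0,0],"grip":100},{"delta_pos":[-3.3,0,5],"twist":[0,0,0],"grip":100}]'
python3 - <<'E'
from h import *
print(state()['ee_pos'],state()['ee_rot'])
c=imaging.camera_info('wrist'); p,d=imaging.grab_frame('wrist'); cv2.imwrite('pics/w4.png',p[:,:,::-1])
np.save('w4.npy',c)
print(proj(c,(538.8,-25.6,120),True).round(1))
E
```

```text
time_s: 7.3
ee_pos: [468.6, -87.3, 218.2]
ee_rot: [-90.0, 0.0, -109.4]
force: [1.1, 0.4, 0.1]
gripper_width: 61.6
time_s: 7.8
ee_pos: [525.6, -74.8, 217.7]
ee_rot: [-90.1, -0.0, -109.5]
force: [-0.3, 0.1, -0.6]
gripper_width: 90.9
[525.63110578 -74.78987387 217.7240684 ] [-9.00996694e+01 -2.53375363e-02 -1.09459517e+02]
[311.5 143.2]
```

View pics/w4.png

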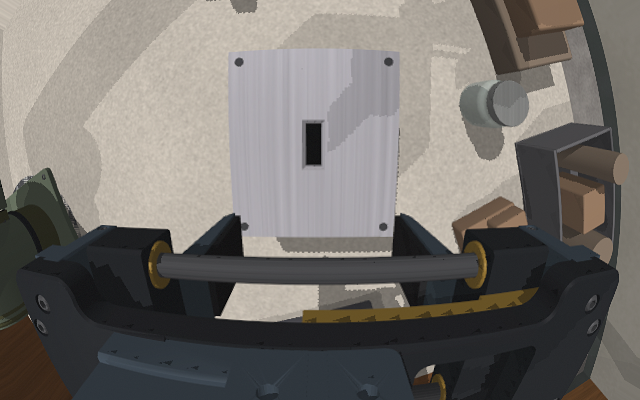

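Run:
```python
from h import *
p=cv2.imread('pics/w4.png'); crop(p,285,105,345,180,8,'pics/c4.png')
g=p[105:180,285:345].mean(2); 
m=(g<40).astype(np.uint8); n,l,s,ce=cv2.connectedComponentsWithStats(m); k=1+np.argmax(s[1:,4]); print(s[k],ce[k]+[285,105])
c=np.load('w4.npy',allow_pickle=True).item()
np.set_printoptions(precision=1,suppress=True)
uv=ce[k]+[285,105]
print('z120',atz(c,*uv,120,True)); 
ys,xs=np.where(l==k)
P=np.array([atz(c,x+285,y+105,117,True)[:2] for x,y in zip(xs,ys)])
print(cv2.minAreaRect(P.astype(np.float32)))
S=[atz(c,u,v,120,True) for u,v in [(239,62),(388.5,61.5),(383,226.5),(244.5,226.5)]]
print(S,np.mean(S,0))
for i,j in ((0,3),(1,2),(0,1),(3,2)):
    d=S[j]-S[i]; print(np.degrees(np.arctan2(d[1],d[0])),np.hypot(*d[:2]))
```

```text
[ 21  19  15  40 582] [313.21649485 143.15979381]
z120 [540.2 -26.1 120. ]
((539.7887573242188, -26.594467163085938), (34.50165939331055, 12.265228271484375), 70.59310150146484)
[array([503.7,  64.8, 120. ]), array([626.3,  21.4, 120. ]), array([ 576., -120.,  120.]), array([453.5, -76.9, 120. ])] [539.9 -27.7 120. ]
-109.53714378918424 150.3128349829665
-109.59947683064522 150.0988379821759
-19.492013012070878 130.04489351215713
-19.397514998418902 129.88194382991952
```

View pics/c4.png

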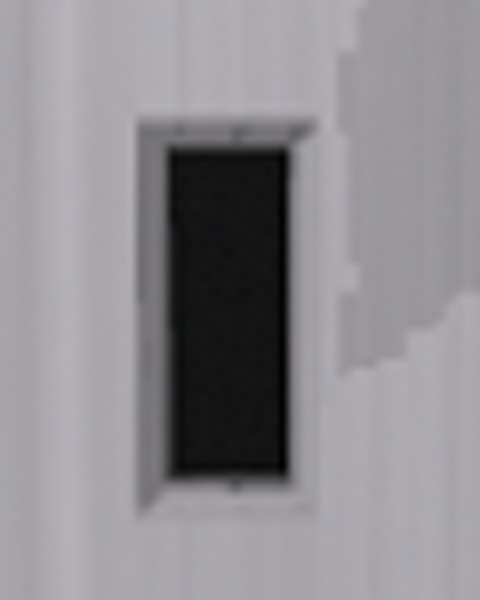

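```bash
python3 - <<'E'
from h import *
c=np.load('w4.npy',allow_pickle=True).item()
print(atz(c,312.9,144.3,120,True))
E
python3 go.py 496.3 216.3 232.7 -109.5
```

```text
[539.62885966 -26.93421467 120.        ]
t 7.85 pos [525.4 -74.8 217.9] rot [-9.0080e+01 -2.0000e-02 -1.0947e+02] F [ 0.2 -0.1  0.7] w 91.0
delta_pos [-26.47  -1.48 -12.45] twist_y 0.0 dist 29.3
```

```bash
python3 -m pendant '[{"delta_pos":[-3,-1.5,-1.4],"twist":[0,0,0],"grip":100},{"delta_pos":[-7,-1.5,-3.3],"twist":[0,0,0],"grip":100},{"delta_pos":[-11,-1.5,-5.2],"twist":[0,0,0],"grip":100},{"delta_pos":[-15,-1.5,-7.1],"twist":[0,0,0],"grip":100},{"delta_pos":[-19,-1.5,-9],"twist":[0,0,0],"grip":100}]' ; python3 -m pendant '[{"delta_pos":[-4,0,-1.8],"twist":[0,0,0],"grip":100},{"delta_pos":[-6.5,0,-3],"twist":[0,0,0],"grip":100},{"delta_pos":[-7.5,0,-3.5],"twist":[0,0,0],"grip":100},{"delta_pos":[-7.5,0,-3.5],"twist":[0,0,0],"grip":100},{"delta_pos":[-7.5,0,-3.5],"twist":[0,0,0],"grip":100}]'
python3 - <<'E'
from h import *
print(state()['ee_pos'],state()['ee_rot'])
c=imaging.camera_info('wrist'); p,d=imaging.grab_frame('wrist'); cv2.imwrite('pics/w5.png',p[:,:,::-1])
np.save('w5.npy',c)
print(proj(c,(510.1,264,135),True).round(1))
crop(p[:,:,::-1],270,80,360,180,6,'pics/c5.png')
E
```

```text
time_s: 8.35
ee_pos: [503.6, 135.5, 233.5]
ee_rot: [-90.0, 0.0, -109.5]
force: [0.3, 0.0, -0.5]
gripper_width: 91.1
time_s: 8.85
ee_pos: [496.5, 215.8, 233.2]
ee_rot: [-90.0, -0.1, -109.5]
force: [-0.5, 0.9, 0.0]
gripper_width: 91.4
[496.50799637 215.81253415 233.22376671] [-8.99879738e+01 -5.19087369e-02 -1.09463097e+02]
[312.1 144. ]
```

View pics/w5.png

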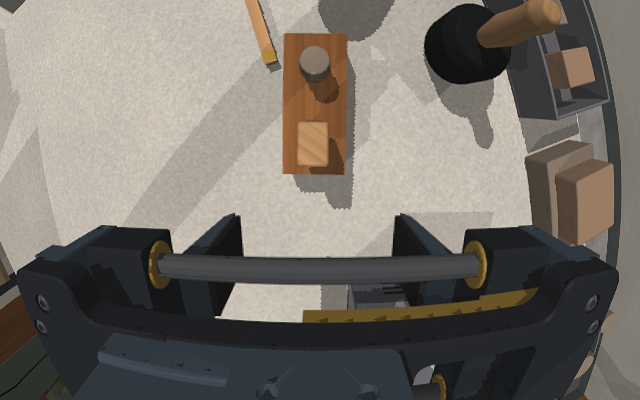

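View pics/c5.png

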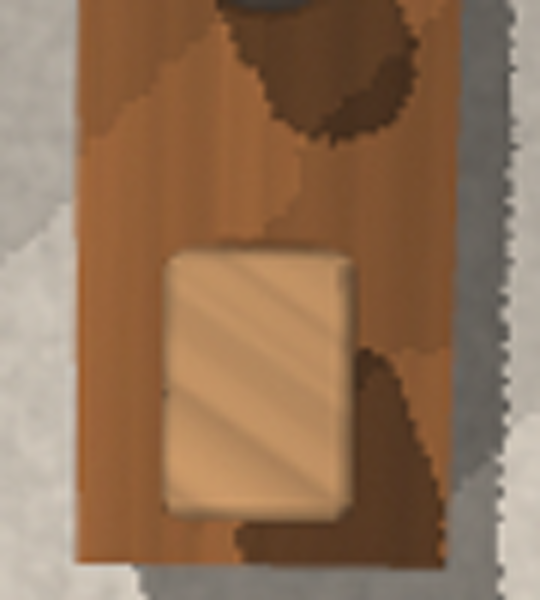

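```bash
python3 - <<'E'
from h import *
c=np.load('w5.npy',allow_pickle=True).item()
print(atz(c,312.75,143.7,135,True))
S=[(165,250),(353,250),(353,519),(165,519)]
W=[atz(c,270+(x+.5)/6-.5,80+(y+.5)/6-.5,135,True) for x,y in S]; print(np.round(W,1))
E
python3 go.py 510.4 263.6 97 -109.5
```

```text
[510.72263191 264.04564331 135.        ]
[[504.6 287.  135. ]
 [530.  278.  135. ]
 [517.1 240.9 135. ]
 [491.1 250.1 135. ]]
t 8.9 pos [496.7 215.6 233.3] rot [-8.998e+01 -4.000e-02 -1.095e+02] F [0.9 0.  0.6] w 91.1
delta_pos [-4.98 13.63 -0.31] twist_y -0.0 dist 14.5
```

```bash
python3 -m pendant '[{"delta_pos":[-3,0,-0.2],"twist":[0,0,0],"grip":100},{"delta_pos":[-5,1,-0.3],"twist":[0,0,0],"grip":100},{"delta_pos":[-5,4,-0.3],"twist":[0,0,0],"grip":100},{"delta_pos":[-5,7,-0.3],"twist":[0,0,0],"grip":100},{"delta_pos":[-5,8,-0.3],"twist":[0,0,0],"grip":100}]' ; python3 go.py 510.7 264 97 -109.5
```

```text
time_s: 9.4
ee_pos: [508.7, 263.8, 149.4]
ee_rot: [-90.3, -0.3, -109.4]
force: [0.3, -0.2, -0.2]
gripper_width: 91.3
t 9.4 pos [508.7 263.8 149.4] rot [ -90.27   -0.3  -109.45] F [ 0.3 -0.2 -0.2] w 91.3
delta_pos [-0.09  5.24  0.19] twist_y 0.1 dist 5.2
```

```bash
python3 -m pendant '[{"delta_pos":[0,1.5,0],"twist":[0,0,0],"grip":100},{"delta_pos":[0,3.5,0],"twist":[0,0,0],"grip":100},{"delta_pos":[0,5,0],"twist":[0,0,0],"grip":100},{"delta_pos":[0,5.6,0],"twist":[0,0,0],"grip":100},{"delta_pos":[0,5.6,0],"twist":[0,0,0],"grip":100}]' ; python3 -m pendant '[{"delta_pos":[0,0,0],"twist":[0,0,0],"grip":70},{"delta_pos":[0,0,0],"twist":[0,0,0],"grip":60},{"delta_pos":[0,0,0],"twist":[0,0,0],"grip":45},{"delta_pos":[0,0,0],"twist":[0,0,0],"grip":40},{"delta_pos":[0,0,0],"twist":[0,0,0],"grip":38}]' 15; python3 go.py 510.7 264 97 -109.5
```

```text
time_s: 9.9
ee_pos: [510.4, 264.9, 96.7]
ee_rot: [-90.0, -0.1, -109.4]
force: [-0.1, 0.2, 0.6]
gripper_width: 91.1
time_s: 10.4
ee_pos: [510.5, 265.4, 97.5]
ee_rot: [-90.0, 0.0, -109.4]
force: [-0.5, -1.0, -0.0]
gripper_width: 54.0
t 10.4 pos [510.5 265.4  97.5] rot [-8.9980e+01  2.0000e-02 -1.0942e+02] F [-0.5 -1.  -0. ] w 54.0
delta_pos [0.13 0.05 0.06] twist_y 0.1 dist 0.1
```

```bash
python3 -m pendant '[{"delta_pos":[0.1,0,0.05],"twist":[0,0,0],"grip":35},{"delta_pos":[0.1,0,0.05],"twist":[0,0,0],"grip":30},{"delta_pos":[0.1,0,0.05],"twist":[0,0,0],"grip":25},{"delta_pos":[0.1,0,0.05],"twist":[0,0,0],"grip":20},{"delta_pos":[0.1,0,0.05],"twist":[0,0,0],"grip":15}]' 15;  python3 -m pendant '[{"delta_pos":[0,0,0],"twist":[0,0,0],"grip":10},{"delta_pos":[0,0,0],"twist":[0,0,0],"grip":5},{"delta_pos":[0,0,0],"twist":[0,0,0],"grip":0},{"delta_pos":[0,0,0],"twist":[0,0,0],"grip":0},{"delta_pos":[0,0,0],"twist":[0,0,0],"grip":0}]' 25; python3 go.py 510.7 264 97 -109.5
```

```text
time_s: 10.9
ee_pos: [510.4, 264.2, 97.1]
ee_rot: [-90.0, -0.0, -109.4]
force: [-0.7, -0.1, 0.1]
gripper_width: 27.9
time_s: 11.4
ee_pos: [510.4, 264.2, 97.1]
ee_rot: [-90.0, -0.0, -109.4]
force: [-0.4, -0.4, 0.4]
gripper_width: 27.9
t 11.4 pos [510.4 264.2  97.1] rot [-9.0020e+01 -1.0000e-02 -1.0942e+02] F [-0.4 -0.4  0.4] w 27.9
delta_pos [0.01 0.01 0.04] twist_y 0.1 dist 0.0
```

```bash
python3 -m pendant '[{"delta_pos":[0,-0.5,0],"twist":[0,0,0],"grip":0},{"delta_pos":[0,-1.5,0],"twist":[0,0,0],"grip":0},{"delta_pos":[0,-3,0],"twist":[0,0,0],"grip":0},{"delta_pos":[0,-4.5,0],"twist":[0,0,0],"grip":0},{"delta_pos":[0,-6,0],"twist":[0,0,0],"grip":0}]' 40; python3 -m pendant '[{"delta_pos":[0,-2,0],"twist":[0,0,0],"grip":0},{"delta_pos":[0,-5,0],"twist":[0,0,0],"grip":0},{"delta_pos":[0,-8,0],"twist":[0,0,0],"grip":0},{"delta_pos":[0,-10.5,0],"twist":[0,0,0],"grip":0},{"delta_pos":[0,-12.5,0],"twist":[0,0,0],"grip":0}]' 40; python3 go.py 539.6 -26.8 282 -109.5
```

```text
time_s: 11.9
ee_pos: [510.9, 264.2, 158.5]
ee_rot: [-89.9, 0.0, -109.4]
force: [0.7, -0.2, -2.1]
gripper_width: 27.8
time_s: 12.4
ee_pos: [511.0, 264.3, 285.0]
ee_rot: [-89.9, 0.1, -109.4]
force: [0.3, -0.4, -0.1]
gripper_width: 27.6
t 12.4 pos [511.  264.3 285. ] rot [ -89.85    0.13 -109.42] F [ 0.3 -0.4 -0.1] w 27.6
delta_pos [26.5   0.3  12.37] twist_y 0.1 dist 29.3
```

```bash
python3 -m pendant '[{"delta_pos":[2.5,0,1.2],"twist":[0,0,0],"grip":0},{"delta_pos":[6,0,2.8],"twist":[0,0,0],"grip":0},{"delta_pos":[9.5,0,4.4],"twist":[0,0,0],"grip":0},{"delta_pos":[13,0,6.1],"twist":[0,0,0],"grip":0},{"delta_pos":[16.5,0,7.7],"twist":[0,0,0],"grip":0}]'; python3 -m pendant '[{"delta_pos":[3.5,0,1.6],"twist":[0,0,0],"grip":0},{"delta_pos":[6.5,0,3],"twist":[0,0,0],"grip":0},{"delta_pos":[9,0,4.1],"twist":[0,0,0],"grip":0},{"delta_pos":[10,0,4.7],"twist":[0,0.1,0],"grip":0},{"delta_pos":[10,0,4.7],"twist":[0,0.1,0],"grip":0}]'; python3 go.py 539.6 -26.8 282 -109.5
python3 - <<'E'
from h import *
for n in ('side','wrist'):
    c=imaging.camera_info(n);p,d=imaging.grab_frame(n); cv2.imwrite(f'pics/{n}6.png',p[:,:,::-1])
E
```

```text
time_s: 12.9
ee_pos: [528.5, 81.4, 283.2]
ee_rot: [-89.9, 0.0, -109.4]
force: [0.8, -0.0, -1.0]
gripper_width: 27.8
time_s: 13.4
ee_pos: [539.7, -27.9, 282.6]
ee_rot: [-89.9, 0.0, -109.6]
force: [0.7, 0.5, -1.8]
gripper_width: 27.8
t 13.4 pos [539.7 -27.9 282.6] rot [-8.9950e+01  3.0000e-02 -1.0965e+02] F [ 0.7  0.5 -1.8] w 27.8
delta_pos [-0.1   0.06 -0.05] twist_y -0.1 dist 0.1
```

View pics/side6.png

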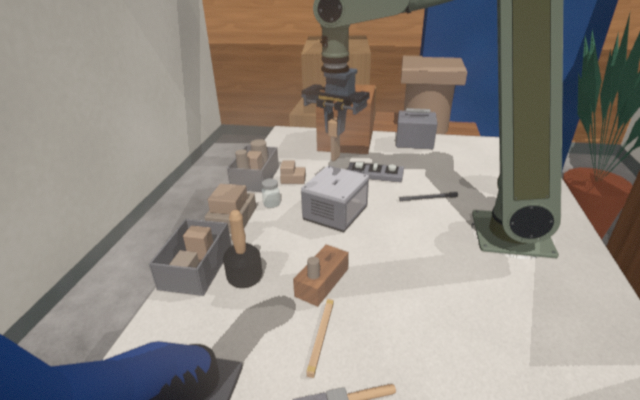

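View pics/wrist6.png

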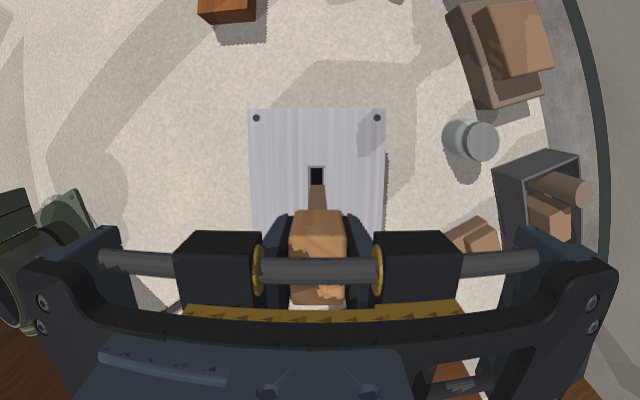

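```bash
python3 -m pendant '[{"delta_pos":[-0.1,1,-0.03],"twist":[0,0,0],"grip":0},{"delta_pos":[-0.1,3,-0.03],"twist":[0,0,0],"grip":0},{"delta_pos":[-0.1,5,-0.03],"twist":[0,-0.1,0],"grip":0},{"delta_pos":[-0.1,6.3,-0.03],"twist":[0,-0.1,0],"grip":0},{"delta_pos":[-0.1,6.6,-0.03],"twist":[0,-0.1,0],"grip":0}]';python3 -m pendant '[{"delta_pos":[0,0,0],"twist":[0,0,0],"grip":0},{"delta_pos":[0,0,0],"twist":[0,0,0],"grip":0},{"delta_pos":[0,0,0],"twist":[0,0,0],"grip":0},{"delta_pos":[0,0,0],"twist":[0,0,0],"grip":0},{"delta_pos":[0,0,0],"twist":[0,0,0],"grip":0}]'; python3 go.py 539.6 -26.8 217 -109.5
python3 - <<'E'
from h import *
c=imaging.camera_info('wrist');p,d=imaging.grab_frame('wrist'); crop(p[:,:,::-1],270,120,365,230,5,'pics/c7.png'); cv2.imwrite('pics/w7.png',p[:,:,::-1]);np.save('w7.npy',c)
p,d=imaging.grab_frame('side'); crop(p[:,:,::-1],290,90,390,190,6,'pics/s7.png')
p,d=imaging.grab_frame('top'); crop(p[:,:,::-1],300,130,420,240,6,'pics/t7.png')
E
```

```text
time_s: 14.0
ee_pos: [538.0, -24.5, 213.8]
ee_rot: [-90.3, -0.0, -109.3]
force: [-0.3, -0.5, -1.6]
gripper_width: 27.8
time_s: 14.5
ee_pos: [539.6, -25.9, 216.6]
ee_rot: [-90.0, 0.0, -109.4]
force: [-0.1, -0.5, -1.0]
gripper_width: 28.1
t 14.5 pos [539.6 -25.9 216.6] rot [-8.9950e+01  2.0000e-02 -1.0942e+02] F [-0.1 -0.5 -1. ] w 28.1
delta_pos [ 0.08 -0.04  0.03] twist_y 0.1 dist 0.1
```

View pics/c7.png

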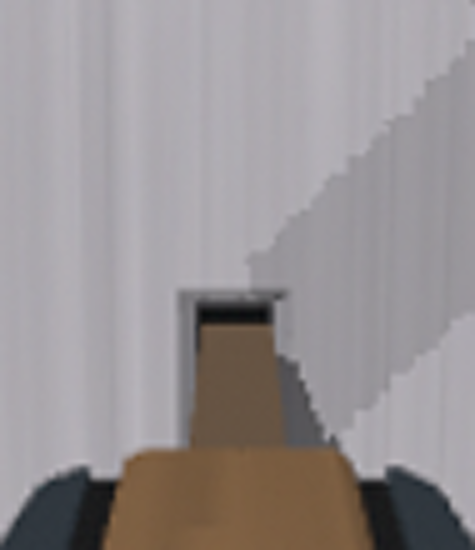

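View pics/s7.png

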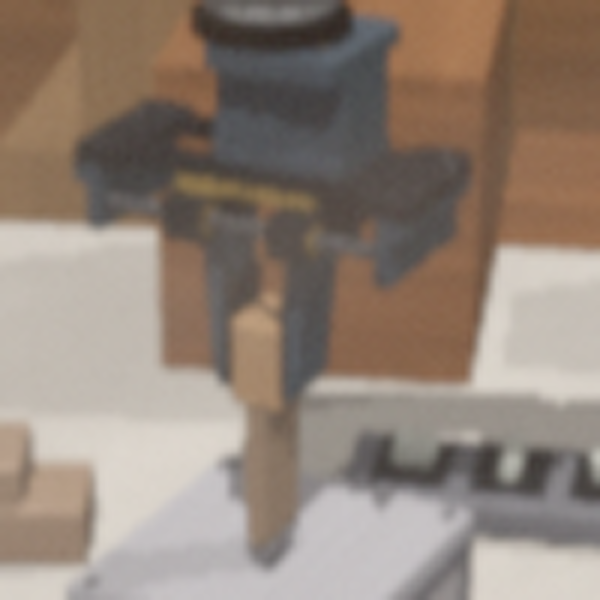

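The blade tip (crop 238,325) is centred across the slot (crop 235). Along the slot I'll correct by 0.9 mm and start easing in slowly.

```bash
python3 -m pendant '[{"delta_pos":[0.09,0,0],"twist":[0,0.05,0],"grip":0},{"delta_pos":[0.09,0.2,0],"twist":[0,0.05,0],"grip":0},{"delta_pos":[0.09,0.5,0],"twist":[0,0.05,0],"grip":0},{"delta_pos":[0.09,0.8,0],"twist":[0,0.05,0],"grip":0},{"delta_pos":[0.09,1.1,0],"twist":[0,0.05,0],"grip":0}]'; python3 go.py 539.3 -26.8 206 -109.5;python3 -m pendant '[{"delta_pos":[0,0.1,0],"twist":[0,0,0],"grip":0},{"delta_pos":[0,0.3,0],"twist":[0,0,0],"grip":0},{"delta_pos":[0,0.4,0],"twist":[0,0,0],"grip":0},{"delta_pos":[0,0.4,0],"twist":[0,0,0],"grip":0},{"delta_pos":[0,0.4,0],"twist":[0,0,0],"grip":0}]'; python3 go.py 539.3 -26.8 200 -109.5
```

```text
time_s: 15.15
ee_pos: [539.0, -26.7, 204.7]
ee_rot: [-90.0, -0.0, -109.5]
force: [-1.2, -0.2, -1.3]
gripper_width: 27.6
t 15.15 pos [539.  -26.7 204.7] rot [ -90.03   -0.   -109.47] F [-1.2 -0.2 -1.3] w 27.6
delta_pos [-0.   -0.13  0.03] twist_y 0.0 dist 0.1
time_s: 15.65
ee_pos: [539.2, -26.7, 201.2]
ee_rot: [-90.0, 0.0, -109.5]
force: [0.2, 0.1, -1.2]
gripper_width: 28.1
t 15.65 pos [539.2 -26.7 201.2] rot [-8.9990e+01  1.0000e-02 -1.0947e+02] F [ 0.2  0.1 -1.2] w 28.1
delta_pos [0.   0.12 0.01] twist_y 0.0 dist 0.1
```

```bash
python3 -m pendant '[{"delta_pos":[0,0.2,0],"twist":[0,0,0],"grip":0},{"delta_pos":[0,0.4,0],"twist":[0,0,0],"grip":0},{"delta_pos":[0,0.6,0],"twist":[0,0,0],"grip":0},{"delta_pos":[0,0.8,0],"twist":[0,0,0],"grip":0},{"delta_pos":[0,1,0],"twist":[0,0,0],"grip":0}]'; python3 go.py 539.3 -26.8 190 -109.5
```

```text
time_s: 16.15
ee_pos: [539.1, -26.7, 190.9]
ee_rot: [-90.0, 0.0, -109.5]
force: [-0.4, -0.2, -1.8]
gripper_width: 27.8
t 16.15 pos [539.1 -26.7 190.9] rot [ -90.01    0.   -109.47] F [-0.4 -0.2 -1.8] w 27.8
delta_pos [0.   0.09 0.02] twist_y 0.0 dist 0.1
```

```bash
python3 -m pendant '[{"delta_pos":[0,0.2,0],"twist":[0,0,0],"grip":0},{"delta_pos":[0,0.4,0],"twist":[0,0,0],"grip":0},{"delta_pos":[0,0.6,0],"twist":[0,0,0],"grip":0},{"delta_pos":[0,0.8,0],"twist":[0,0,0],"grip":0},{"delta_pos":[0,1,0],"twist":[0,0,0],"grip":0}]'; python3 go.py 539.3 -26.8 180 -109.5
```

```text
time_s: 16.65
ee_pos: [539.2, -26.7, 181.0]
ee_rot: [-90.0, 0.0, -109.5]
force: [-0.6, -0.2, -0.5]
gripper_width: 27.9
t 16.65 pos [539.2 -26.7 181. ] rot [-9.0000e+01  1.0000e-02 -1.0947e+02] F [-0.6 -0.2 -0.5] w 27.9
delta_pos [0.   0.1  0.02] twist_y 0.0 dist 0.1
```

Sliding freely. Another 36 mm in three easy calls.

```bash
python3 -m pendant '[{"delta_pos":[0,0.25,0],"twist":[0,0,0],"grip":0},{"delta_pos":[0,0.5,0],"twist":[0,0,0],"grip":0},{"delta_pos":[0,0.75,0],"twist":[0,0,0],"grip":0},{"delta_pos":[0,1,0],"twist":[0,0,0],"grip":0},{"delta_pos":[0,1.2,0],"twist":[0,0,0],"grip":0}]'; python3 go.py 539.3 -26.8 169 -109.5
```

```text
time_s: 17.15
ee_pos: [539.1, -26.7, 168.9]
ee_rot: [-90.0, 0.0, -109.5]
force: [-0.0, -0.4, -1.0]
gripper_width: 27.7
t 17.15 pos [539.1 -26.7 168.9] rot [ -90.01    0.   -109.47] F [-0.  -0.4 -1. ] w 27.7
delta_pos [ 0.   -0.01  0.02] twist_y 0.0 dist 0.0
```

```bash
python3 -m pendant '[{"delta_pos":[0,0.25,0],"twist":[0,0,0],"grip":0},{"delta_pos":[0,0.5,0],"twist":[0,0,0],"grip":0},{"delta_pos":[0,0.75,0],"twist":[0,0,0],"grip":0},{"delta_pos":[0,1,0],"twist":[0,0,0],"grip":0},{"delta_pos":[0,1.2,0],"twist":[0,0,0],"grip":0}]'; python3 go.py 539.3 -26.8 157 -109.5
```

```text
time_s: 17.65
ee_pos: [539.1, -26.8, 156.9]
ee_rot: [-90.0, 0.0, -109.5]
force: [-0.9, -0.1, -1.6]
gripper_width: 27.6
t 17.65 pos [539.1 -26.8 156.9] rot [ -90.01    0.   -109.47] F [-0.9 -0.1 -1.6] w 27.6
delta_pos [-0.   -0.01  0.02] twist_y 0.0 dist 0.0
```

```bash
python3 -m pendant '[{"delta_pos":[0,0.25,0],"twist":[0,0,0],"grip":0},{"delta_pos":[0,0.5,0],"twist":[0,0,0],"grip":0},{"delta_pos":[0,0.75,0],"twist":[0,0,0],"grip":0},{"delta_pos":[0,1,0],"twist":[0,0,0],"grip":0},{"delta_pos":[0,1.1,0],"twist":[0,0,0],"grip":0}]'; python3 -m pendant '[{"delta_pos":[0,0,0],"twist":[0,0,0],"grip":0},{"delta_pos":[0,0,0],"twist":[0,0,0],"grip":0},{"delta_pos":[0,0,0],"twist":[0,0,0],"grip":0},{"delta_pos":[0,0,0],"twist":[0,0,0],"grip":0},{"delta_pos":[0,0,0],"twist":[0,0,0],"grip":0}]'; python3 go.py 539.3 -26.8 146 -109.5
python3 - <<'E'
from h import *
p,d=imaging.grab_frame('side'); crop(p[:,:,::-1],290,110,390,235,4,'pics/s8.png')
p,d=imaging.grab_frame('wrist'); cv2.imwrite('pics/w8.png',p[:,:,::-1])
p,d=imaging.grab_frame('top'); cv2.imwrite('pics/t8.png',p[:,:,::-1])
E
```

```text
time_s: 18.15
ee_pos: [539.0, -26.7, 145.8]
ee_rot: [-90.0, -0.0, -109.5]
force: [1.0, -0.7, -1.8]
gripper_width: 27.4
time_s: 18.65
ee_pos: [539.2, -26.7, 146.3]
ee_rot: [-90.0, 0.0, -109.5]
force: [-0.2, 0.3, -1.2]
gripper_width: 27.8
t 18.65 pos [539.2 -26.7 146.3] rot [-8.9990e+01  1.0000e-02 -1.0947e+02] F [-0.2  0.3 -1.2] w 27.8
delta_pos [0.   0.03 0.01] twist_y 0.0 dist 0.0
```

View pics/s8.png

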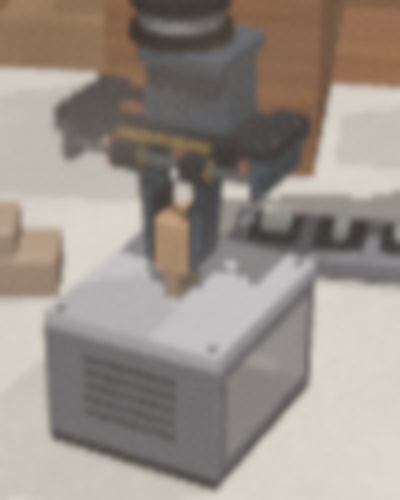

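View pics/w8.png

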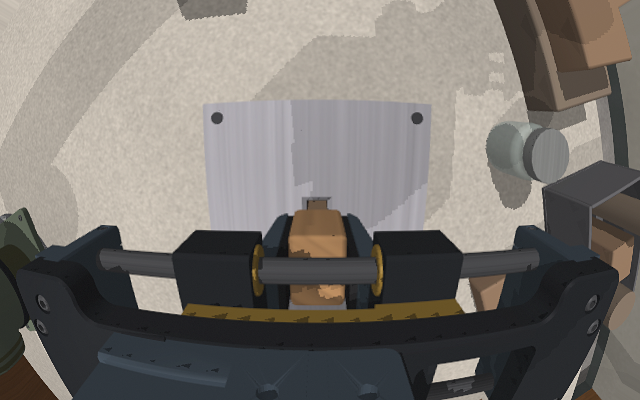

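View pics/t8.png

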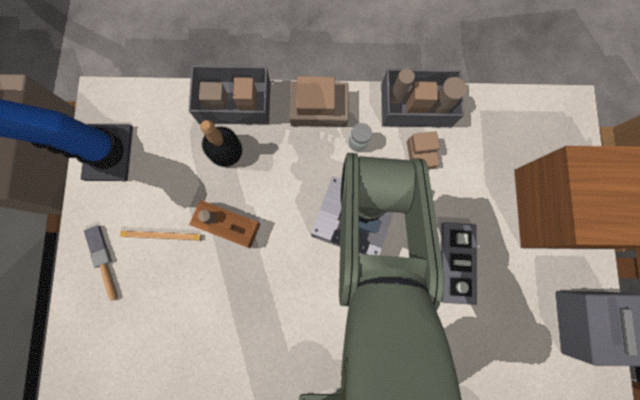

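The blade is in the slot, with a short stone neck visible between the grip and the lid (side crop 175,285). Bystanders are where they started, and the force reads only the slip's weight. Handing in.

Run:
```python
from workcell import job,state
print(job.job_done()); s=state(); print(s['time_s'],s['ee_pos'],s['force'],s['gripper_width'])
```

```text
the job is handed in; nothing more can be done
None
the job is handed in; nothing more can be done
```

I pressed the round, square and bar keys fully down in that order, then took the slip by its grip from the rack and lowered it into the reader's slot. I handed the job in at about 19 s with the slip still held there.

- **Keys:** each went to its stop at about 37 mm fingertip height. Final forces were 27 N, 19 N (28 N just before) and 29 N, with a 38 N peak on the bar. That is well above the 5 N needed, and it is fingertip force, not force on the gripper's body. I lifted clear after each key before moving on. The wrist picture before the bar press shows the square key back up, and the last top picture shows all three up.
- **Slip:** my last readings put about 60 mm of the 80 mm blade below the lid top and the grip about 19 mm above the lid. It is upright to within 0.1°. The force was only the slip's weight (about 1.2 N down), and I saw no contact force on the way in.
- **Bystanders:** the last top picture shows the core, mallet, rule and jar where they were. The fragment is partly behind the arm there; what shows of it has not moved.
- **Disagreement:** the top and wrist cameras differed by 1 to 2 mm on the slot position. I used the wrist camera's value, measured the same way for slip and slot.
- **Not confirmed:** reading the state again after hand-in returned nothing, so the last checks are from just before it.

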